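# Tip a standing carton onto a pull-out shelf and shut the shelf

## Robot

A 6-joint arm with a two-finger parallel gripper is mounted at the origin on the work surface. World frame = base frame: x ahead of the robot, y to its left, z up, the work surface at z = 0. Lengths are in m, angles in rad, forces in N, time in s.
With the tool pointing down it reaches from about 0.3 to 0.95 m from the base axis. Payload 3.1 kg.
Tool frame: the origin (TCP) lies where the fingers leave the gripper's body, on its centre line; the fingertips stand 73 mm ahead of it and the grasp point (between the pads) lies grip_point_offset ahead of it (grip_point_offset is the distance from the TCP to the grasp point, in m); x points along the fingers, y is the direction in which the jaws open and shut, and the axes are right-handed (so a half turn about x gives the same grasp; the last joint's range is limited). The gripper opens to 85 mm and grips with 20 to 120 N. Pads are 22 mm wide; open, the fingers measure 114 mm over their backs; the gripper's body (76 mm by 85 mm) begins 54 mm behind the grasp point. The pads swing forward as they close: fully open they stand 13 mm farther back than shut.
Start: joints at [-1.236, 0.308, 1.634, -0, 1.2, -0.07], TCP at [0.246, -0.575, 0.304] pointing down, gripper open.
Joint ranges: [-3.06, 3.06], [-0.79, 1.96], [0.05, 2.63], [-1.19, 4.34], [0.05, 2.64], [-2.94, 2.94]. Speed limits (rad/s): [2.79, 2.79, 3.14, 3.14, 3.14, 3.14].

## Interface

Orientations are given as a rotation vector (axis times angle).
In Python, from cell import * gives the robot as it stands.
- The arm moves only by the tool servo_tool, never from a script. Its argument "targets" is a list that holds one entry, the list of rows, each a list of 4 numbers: the shift along the tool's x, y, z in mm, then the turn about the tool's x in rad. A call has exactly 5 rows; each row is the pose to reach, as a shift and turn from the pose commanded when the call began, along the tool's axes at that moment; what a row does not reach only later rows make up. A row lasts 1/8 s, in which the tool goes at most 62.5 mm and 10.7 degrees, less where a joint would pass 70% of its speed; a pose out of reach is approached as far as the arm can. A call with a gripper value outside its range is refused whole. "gripper" is the opening, from 0 (shut) to 1 (fully open), set as the call begins (left out, the last holds). The fingers move at their own pace and stop on an object; the grip force is fixed at half the most. Time passes only in rows, so rows that repeat a pose let the fingers close, or fill a call up. It gives the time, the measured TCP pose, the force and the opening at its end, in the units of the state.
- get_state(): the state, without advancing time (a new reading comes with each control period).
- grab_frame(name): name is "side" or "top"; returns the picture (400x640x3 uint8, red, green, blue); there is no depth.
- calibration(name): a dict with "fov_y" (degrees; the focal length in pixels is half the picture's height over the tangent of half this angle, whatever the lens; pixels are square), "cx", "cy" (the principal point, pixels), "R" (3x3) and "t" (3): a world point X has camera coordinates R X + t. Camera axes: x right, y down, z forward; pixel columns grow to the right and rows downward; lengths in m; the calibration is good to about 2 mm. A picture is of the moment at which its call begins. calibration takes no time and is no camera call.
- finish_job(): hands the job in, once; it reports no verdict.
The state is a dict: "time_s": time; "q": joint angles; "joint_velocities": joint speeds; "tau": joint torques, N m; "ee_pos": TCP position; "tool_rot": TCP orientation; "force": force on the tool from outside, world axes, zero at the start; "wrist_torque": the same for the moment, N m; "opening": finger opening in m.
Only numpy, scipy, OpenCV 4.12 (cv2) and the standard library are available. Lean on these libraries where they do the work, as an engineer would, in place of code of your own. Each camera call takes 0.05 s, during which the arm holds its last target.

## Task

The tall carton of washers stands beside the pulled-out shelf of the drawer cabinet and is too tall to go in upright. Slide it, still standing, across the bench until its foot is up against the shelf's open edge, push high on it to tip it over that edge onto its side on the shelf, then push it snugly and squarely home against the shelf's fence and push the shelf fully shut. The carton is thin card: push it only lightly, so as not to dent it, and leave the other things on the bench where they are.

Things in the scene. Friction and masses are not known exactly. Their poses are not given: they have to be found in the camera images.
- carton_center (a point): Centre of the tall plain cardboard carton (larger of two): 110 mm along its x, 100 mm along its y, 175 mm along its z, standing at the start with its centre 87.5 mm above the bench. Axes are its own: z to its taped top, y towards the shelf (up to 0.2 rad off the shelf's y). Too wide to grip. Once on its side its centre is 50 mm above the shelf floor.
- carton_top (a point): Centre of the carton's taped top face, 87.5 mm along the carton's z from its centre; same axes.
- carton: The same tall carton, 0.5 to 1 kg, filled evenly; origin under its centre. Its friction on bench and shelf is 0.3 to 0.45: pushed at half height or lower it slides without tipping; pushed near its top it may tip early. Sliding or tipping it takes 2 to 5 N, snug against edge or fence is 6 to 8 N; tipping over the edge, it falls the rest by itself. The card dents if the robot presses it with more than 15 N.
- tray: Steel floor of the pull-out shelf, 11 mm thick, upper face 14 mm above the bench, 310 mm deep, 226 mm wide, just clear of the bench. Axes (as for everything on the shelf): x into the cabinet, away from the robot; y to the left, from the open edge towards the fence; z up. Origin at bench level on the line of the open edge, just behind the front panel.
- stop_edge (a point): Point on the upper corner of the shelf's open right-hand edge (14 mm above the bench), 120 mm behind the front panel: the edge that the carton's foot comes up against. The edge is straight, along the point's x; the shelf lies to its +y side. About the middle of the part that stands out of the cabinet.
- side_wall: The shelf's slotted left side wall (44 mm high) with the fence that it carries: an upright grey steel plate along the shelf, 6 mm thick, its top 54 mm above the bench, on studs in front of the wall. The fence was set by hand and its place is not measured: its inner face is anywhere from 185 to 211 mm from the open edge, parallel to it, and must be felt for. Origin as for the tray.
- handle (a point): Middle of the handle's round bar, 26 mm above the bench, 35 mm in front of the shelf's front panel (12 mm thick, 3 to 46 mm above the bench, as wide as the shelf); bar about 120 mm long along y, 105 mm left of the open edge. When the shelf is shut the cabinet's front, above the shelf, is 49 mm behind the bar's middle.
- shelf (a joint): How far the shelf is pushed in, in m: 0 is pulled fully out, 0.270 is fully shut. It runs freely on slides, taking 2 to 5 N to push. The bay it goes into is 253 mm wide, its ceiling 142 mm above the bench.
- cabinet: The bench-top drawer cabinet, fixed, 225 mm high, its front 689 mm wide; origin at the foot of its front face on the line of the shelf's open edge, x into the cabinet, y left. The bay of the shelf is at its left end.
- washers: Bystander: pile of washers, 48 mm across, 28 mm high, near the cabinet front to the right. Origin under its centre.
- big_washers: Bystander: pile of large washers, 72 mm across, 20 mm high.
- small_carton: Bystander: small carton 90 x 70 x 50 mm.
- tape_roll: Bystander: roll of packing tape lying flat, 92 mm across, 45 mm high.
- pipe_nipple: Bystander: short threaded pipe piece standing, 42 mm across, 45 mm high.
- caliper: Bystander: digital caliper lying flat, 230 mm long.
- marker: Bystander: marker pen lying, 125 mm long.
Mind the look-alikes: they are no part of the job. Leave any orange or turquoise look-alike of the carton alone.

How it is judged:
By the outcome, as a careful person would: the job done as asked, in the order asked, and still so for the second after the job is handed in, with the robot touching nothing.
It also fails if it takes over 72 s, if anything falls off the work surface, if the arm or the gripper's body presses on something with over 40 N, if the wrist force passes 120 N, or if a joint passes its speed limit or range.

## Working session

There is one attempt and no reset: what is moved stays moved. The work goes in short steps, Python scripts to look and compute and a tool call to move; the robot and the scene stay as the last step left them, time stands still between calls to the robot, and variables do not carry over. Pictures are saved under pics/ and viewed, and the job is handed in when it is done.

Besides the shell and the picture viewer there is one more tool, called as a command line: name --argument value ..., lists and objects as JSON in quotes. servo_tool: Moves the arm, as the interface text tells. Its arguments: {"type":"object","properties":{"targets":{"type":"array"},"gripper":{"type":"number"}},"required":["targets"]}

```bash
ls; mkdir -p pics; python3 - <<'E'
from cell import *
import cv2,numpy as np
for n in("side","top"):
    c=calibration(n);print(n,c)
    cv2.imwrite(f"pics/{n}0.png",grab_frame(n)[:,:,::-1])
s=get_state()
for k in s:print(k,s[k])
E
```

```text
pics
side {'fov_y': 43.28782346572475, 'cx': 313.38357946985104, 'cy': 202.50699475067205, 'R': array([[-0.99983772, -0.01155943,  0.01381692],
       [-0.01686461,  0.87025733, -0.4923086 ],
       [-0.00633347, -0.49246173, -0.87031106]]), 't': array([0.53814319, 0.14407765, 1.88954107])}
top {'fov_y': 49.04169161094594, 'cx': 318.0152359159473, 'cy': 199.56320528857157, 'R': array([[ 0.01031396, -0.99993017,  0.00576939],
       [-0.99652685, -0.0107553 , -0.0825746 ],
       [ 0.08263088, -0.00489768, -0.99656819]]), 't': array([-0.07850348,  0.54667455,  1.29642854])}
time_s 0.1
q [-1.23571244e+00  3.08910089e-01  1.63506212e+00  1.34863968e-05
  1.19972938e+00 -6.96412331e-02]
joint_velocities [-0.0007909  -0.00172813 -0.00130835 -0.00070307  0.00211293 -0.00085633]
tau [-6.35345041e-04 -4.16407299e+01 -2.77644521e+01 -1.26382824e-04
  4.02149875e-03 -1.66176491e-06]
ee_pos [ 0.24591691 -0.57393195  0.30276529]
tool_rot [ 1.9994101   0.41240671 -1.99995437]
force [ 0.66381299  0.16338287 -0.67007275]
wrist_torque [ 0.03401057  0.02156889 -0.02053589]
opening 0.08539054235552836
```

View pics/side0.png

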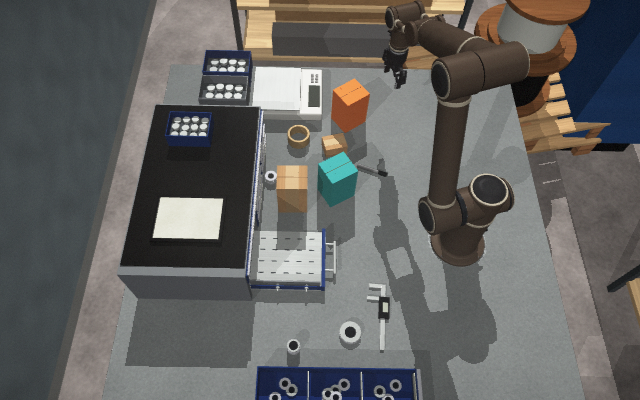

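View pics/top0.png

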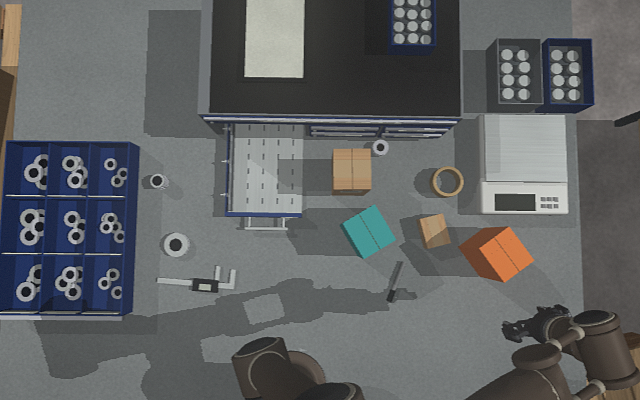

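The tall plain carton is tan, at top-view (352,172) and side-view (292,185). The things it could be confused with are the turquoise one at (370,232), the orange one at (497,254) and the small tan carton at (435,230). The shelf is at (265,170) with its handle at (266,226), and the washers are at (380,148).

```bash
python3 - <<'E'
import cv2
a=cv2.imread("pics/top0.png")[100:250,200:400]
cv2.imwrite("pics/top0c.png",cv2.resize(a,None,fx=4,fy=4,interpolation=cv2.INTER_CUBIC))
a=cv2.imread("pics/side0.png")[140:300,230:400]
cv2.imwrite("pics/side0c.png",cv2.resize(a,None,fx=3.5,fy=3.5,interpolation=cv2.INTER_CUBIC))
E
```

```text
(no output)
```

View pics/top0c.png

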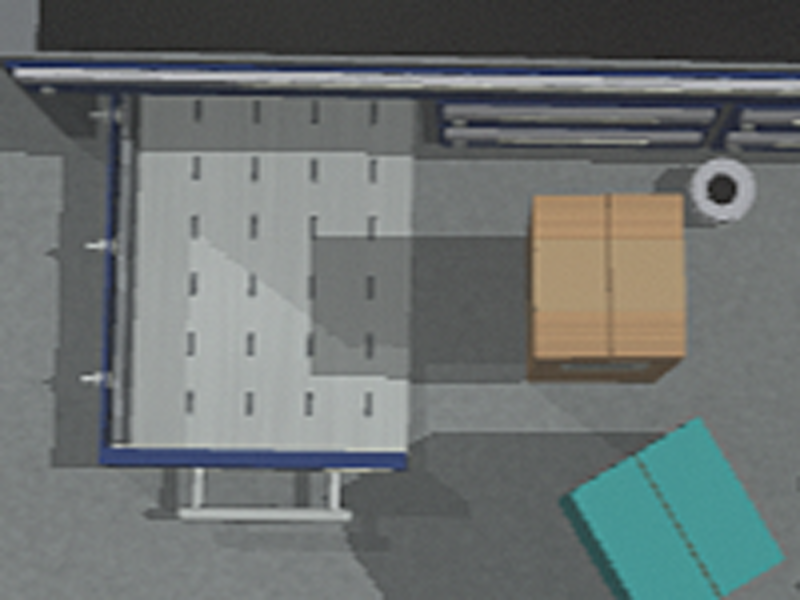

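View pics/side0c.png

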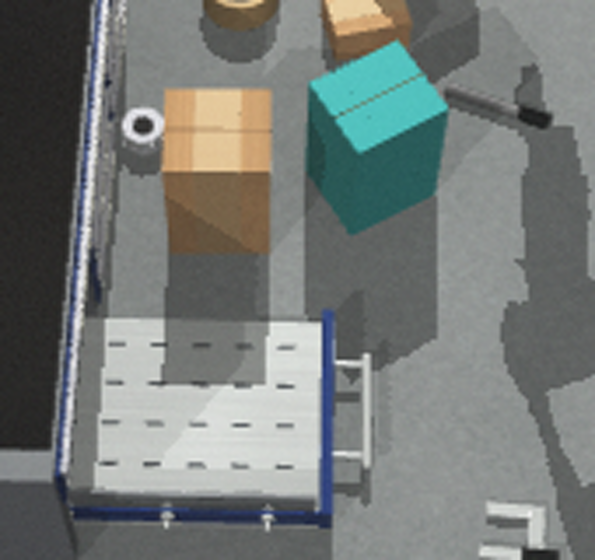

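```bash
cat > h.py <<'E'
from cell import *
import numpy as np,cv2
from scipy.spatial.transform import Rotation as Rn
def ray(n,uv,z):
    c=calibration(n);f=200/np.tan(np.radians(c['fov_y']/2))
    d=np.array([(uv[0]-c['cx'])/f,(uv[1]-c['cy'])/f,1]);R=np.array(c['R']);t=np.array(c['t'])
    o=-R.T@t;d=R.T@d
    return o+d*(z-o[2])/d[2]
def proj(n,X):
    c=calibration(n);f=200/np.tan(np.radians(c['fov_y']/2))
    p=np.array(c['R'])@np.array(X)+c['t'];return np.array([c['cx']+f*p[0]/p[2],c['cy']+f*p[1]/p[2]])
def T(u,v,z):return ray("top",((u+.5)/4+200-.5,(v+.5)/4+100-.5),z)
def S(u,v,z):return ray("side",((u+.5)/3.5+230-.5,(v+.5)/3.5+140-.5),z)
E
python3 - <<'E'
from h import *
np.set_printoptions(precision=4,suppress=True)
print("carton top T");[print(T(*p,.175)) for p in[(532,195),(684,195),(686,357),(533,357)]]
print("carton top S");[print(S(*p,.175)) for p in[(165,89),(271,88),(271,171),(162,171)]]
print("carton bot S");[print(S(*p,.0)) for p in[(170,252),(269,254)]]
print("edge T",T(413,155,.014),T(408,450,.014))
print("edge S",S(105,318,.014),S(322,320,.014))
print("panel T",T(103,450,.046),T(407,455,.046),T(407,469,.046),T(103,465,.046))
print("handle T",T(180,514,.026),T(350,517,.026))
print("handle S",S(369,353,.026),S(369,467,.026))
print("fence T",T(131,115,.054),T(128,443,.054),"inner",T(136,115,.054),T(132,443,.054))
print("cab",T(400,58,.225))
print("washer",T(722,188,.028),"turq",T(700,418,.175),T(562,495,.175))
E
```

```text
carton top T
[ 0.6733 -0.1098  0.175 ]
[ 0.6745 -0.212   0.175 ]
[ 0.565  -0.2134  0.175 ]
[ 0.5639 -0.1113  0.175 ]
carton top S
[ 0.6765 -0.2102  0.175 ]
[ 0.5662 -0.2137  0.175 ]
[ 0.5644 -0.1128  0.175 ]
[ 0.6748 -0.1106  0.175 ]
carton bot S
[ 0.6749 -0.1121  0.    ]
[ 0.566  -0.1116  0.    ]
edge T [ 0.7358 -0.0244  0.014 ] [ 0.5096 -0.0236  0.014 ]
edge S [ 0.7396 -0.0231  0.014 ] [ 0.5078 -0.0249  0.014 ]
panel T [0.5055 0.1999 0.046 ] [ 0.5042 -0.024   0.046 ] [ 0.4939 -0.0241  0.046 ] [0.4944 0.1995 0.046 ]
handle T [0.4594 0.1453 0.026 ] [0.4585 0.0186 0.026 ]
handle S [0.4585 0.0187 0.026 ] [0.4598 0.1463 0.026 ]
fence T [0.7546 0.1843 0.054 ] [0.5104 0.1801 0.054 ] inner [0.7546 0.1806 0.054 ] [0.5104 0.1771 0.054 ]
cab [ 0.752  -0.0219  0.225 ]
washer [ 0.71   -0.2592  0.028 ] turq [ 0.5243 -0.2227  0.175 ] [ 0.4722 -0.1312  0.175 ]
```

```bash
python3 - <<'E'
from h import *
np.set_printoptions(precision=4,suppress=True)
s=get_state();print(Rn.from_rotvec(s['tool_rot']).as_matrix())
print("roll",ray("top",(447,181),.045),"small",[ray("top",p,.05)for p in[(419,216),(440,213),(450,240),(427,247)]])
print("turq",[ray("top",p,.175)for p in[(375,205),(340.5,224),(362,258),(396,239)]])
a=cv2.imread("pics/top0.png")[120:370,380:620]
cv2.imwrite("pics/top0d.png",cv2.resize(a,None,fx=2.4*1,fy=2.4,interpolation=cv2.INTER_CUBIC))
a=cv2.imread("pics/side0.png")[0:200,290:460]
cv2.imwrite("pics/side0d.png",cv2.resize(a,None,fx=3,fy=3,interpolation=cv2.INTER_CUBIC))
E
```

```text
[[-0.0007  0.3938 -0.9192]
 [ 0.002  -0.9192 -0.3938]
 [-1.     -0.0021 -0.0002]]
roll [ 0.6052 -0.4556  0.045 ] small [array([ 0.4999, -0.3701,  0.05  ]), array([ 0.5094, -0.4321,  0.05  ]), array([ 0.4305, -0.4605,  0.05  ]), array([ 0.4094, -0.3928,  0.05  ])]
turq [array([ 0.522 , -0.2237,  0.175 ]), array([ 0.4705, -0.1322,  0.175 ]), array([ 0.3817, -0.1894,  0.175 ]), array([ 0.4325, -0.2792,  0.175 ])]
```

View pics/top0d.png

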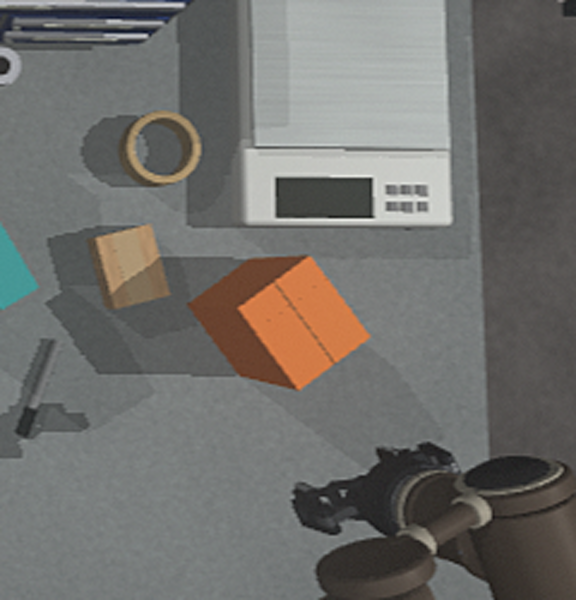

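View pics/side0d.png

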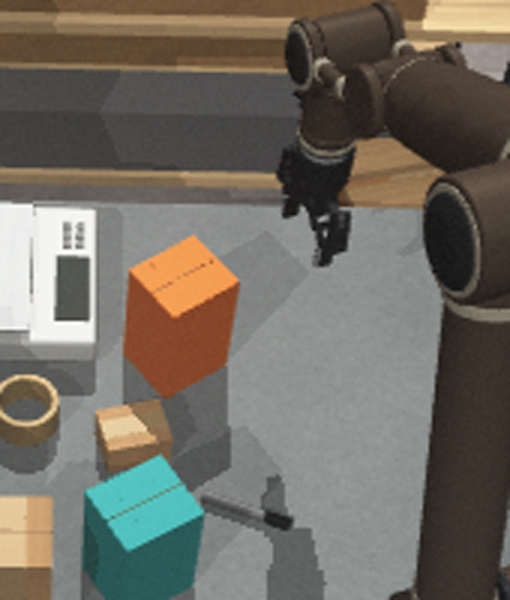

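servo_tool --targets '[[[0, -12, -50, 0.1], [0, -24, -105, 0.2], [0, -37, -160, 0.3], [0, -50, -215, 0.4], [0, -63, -270, 0.405]]]' --gripper 1

```text
time_s: 0.72
ee_pos: [0.4706, -0.4089, 0.3033]
tool_rot: [-2.22, 0.001, 2.221]
force: [0.2, -0.4, -0.9]
opening: 0.0857
```

servo_tool --targets '[[[0, -30, -40, 0], [0, -60, -80, 0], [0, -85, -120, 0], [0, -109, -149, 0], [30, -109, -149, 0]]]'

```text
time_s: 1.35
ee_pos: [0.6223, -0.2996, 0.2763]
tool_rot: [2.225, 0.001, -2.211]
force: [0.5, -1.4, -0.8]
opening: 0.0855
```

servo_tool --targets '[[[35, 0, 0, 0], [70, 0, 0, 0], [105, 0, 0, 0], [140, 0, 0, 0], [150, 0, 0, 0]]]'

```text
time_s: 1.98
ee_pos: [0.6162, -0.3, 0.12]
tool_rot: [-2.213, -0.004, 2.227]
force: [-0.7, 0.6, 0.1]
opening: 0.085
```

```bash
python3 - <<'E'
from h import *
im=grab_frame("side")[:,:,::-1];cv2.imwrite("pics/s1.png",cv2.resize(im[60:260,200:400],None,fx=3,fy=3,interpolation=cv2.INTER_CUBIC))
s=get_state();print(s['ee_pos'],s['force'],proj("side",s['ee_pos']))
E
```

```text
[ 0.61658711 -0.30024288  0.12022093] [ 0.28863441  0.37422945 -0.95263457] [294.25320332 153.69729301]
```

View pics/s1.png

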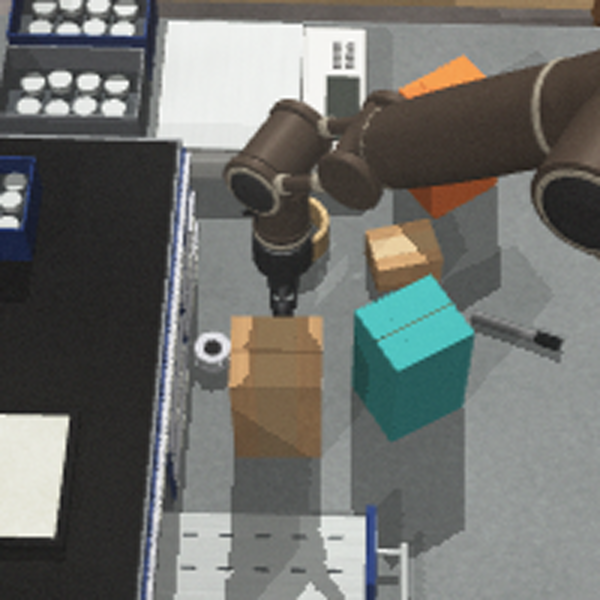

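servo_tool --targets '[[[5, -6, -2, 0], [10, -12, -3, 0], [10, -18, -3, 0], [10, -24, -3, 0], [10, -28, -3, 0]]]'

```text
time_s: 2.65
ee_pos: [0.6219, -0.2735, 0.1147]
tool_rot: [2.222, -0.001, -2.219]
force: [0.2, -3.3, 0.4]
opening: 0.0853
```

servo_tool --targets '[[[0, -3, 0, 0], [0, -6, 0, 0], [0, -9, 0, 0], [0, -12, 0, 0], [0, -15, 0, 0]]]'

```text
time_s: 3.28
ee_pos: [0.6215, -0.2581, 0.1138]
tool_rot: [-2.221, 0.0, 2.221]
force: [-0.2, -4.2, 1.1]
opening: 0.0852
```

servo_tool --targets '[[[0, -5, 0, 0], [0, -10, 0, 0], [0, -15, 0, 0], [0, -20, 0, 0], [0, -25, 0, 0]]]'

```text
time_s: 3.9
ee_pos: [0.6215, -0.2329, 0.1138]
tool_rot: [-2.221, 0.0, 2.222]
force: [-0.0, -3.5, 1.7]
opening: 0.0849
```

```bash
python3 - <<'E'
from h import *
im=grab_frame("side")[:,:,::-1];a=cv2.resize(im[120:290,230:360],None,fx=3,fy=3,interpolation=cv2.INTER_CUBIC)
im=grab_frame("top")[:,:,::-1];b=cv2.resize(im[100:250,210:410],None,fx=2,fy=2,interpolation=cv2.INTER_CUBIC)
h=max(len(a),len(b));P=lambda q:cv2.copyMakeBorder(q,0,h-len(q),0,0,0)
cv2.imwrite("pics/s2.png",np.hstack([P(a),P(b)]))
s=get_state();print(s['ee_pos'],s['force'])
E
```

```text
[ 0.62132587 -0.23213031  0.11357314] [-0.43895381 -1.60185277  0.2208683 ]
```

View pics/s2.png

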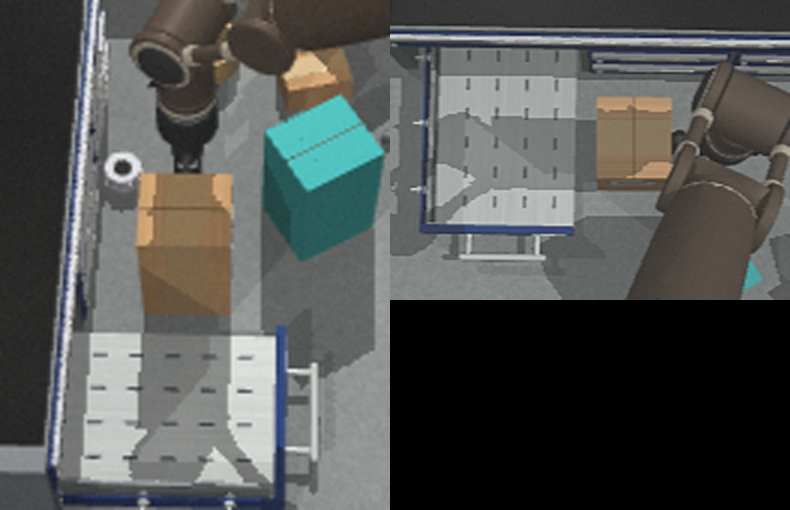

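The carton is sliding upright and square; its side-view foot runs from (276,224) to (307,224). I'll keep pushing it.

servo_tool --targets '[[[0, -7, 0, 0], [0, -14, 0, 0], [0, -21, 0, 0], [0, -28, 0, 0], [0, -35, 0, 0]]]'

```text
time_s: 4.62
ee_pos: [0.6214, -0.1977, 0.1137]
tool_rot: [-2.221, -0.0, 2.222]
force: [-1.0, -6.5, 0.6]
opening: 0.0851
```

servo_tool --targets '[[[0, -2, 0, 0], [0, -4, 0, 0], [0, -6, 0, 0], [0, -7, 0, 0], [0, -8, 0, 0]]]'

```text
time_s: 5.25
ee_pos: [0.6225, -0.1918, 0.1152]
tool_rot: [2.223, -0.003, -2.217]
force: [-1.7, -7.8, 2.3]
opening: 0.0857
```

```bash
cat >> h.py <<'E'
def look(name,sc=(120,290,230,360),tc=(100,250,210,410)):
    im=grab_frame("side")[:,:,::-1];cv2.imwrite(f"pics/{name}_s.png",im);a=cv2.resize(im[sc[0]:sc[1],sc[2]:sc[3]],None,fx=3,fy=3,interpolation=cv2.INTER_CUBIC)
    im=grab_frame("top")[:,:,::-1];cv2.imwrite(f"pics/{name}_t.png",im);b=cv2.resize(im[tc[0]:tc[1],tc[2]:tc[3]],None,fx=2,fy=2,interpolation=cv2.INTER_CUBIC)
    h=max(len(a),len(b));P=lambda q:cv2.copyMakeBorder(q,0,h-len(q),0,0,0)
    cv2.imwrite(f"pics/{name}.png",np.hstack([P(a),P(b)]))
    s=get_state();print(s['ee_pos'],s['force'],s['time_s'])
E
python3 - <<'E'
from h import *
look("s3")
a=cv2.imread("pics/s3_s.png")[170:270,255:345];cv2.imwrite("pics/s3c.png",cv2.resize(a,None,fx=6,fy=6,interpolation=cv2.INTER_CUBIC))
E
```

```text
[ 0.62250656 -0.19165048  0.1151103 ] [ 0.18047293 -6.53947684  2.1233164 ] 5.35
```

View pics/s3.png

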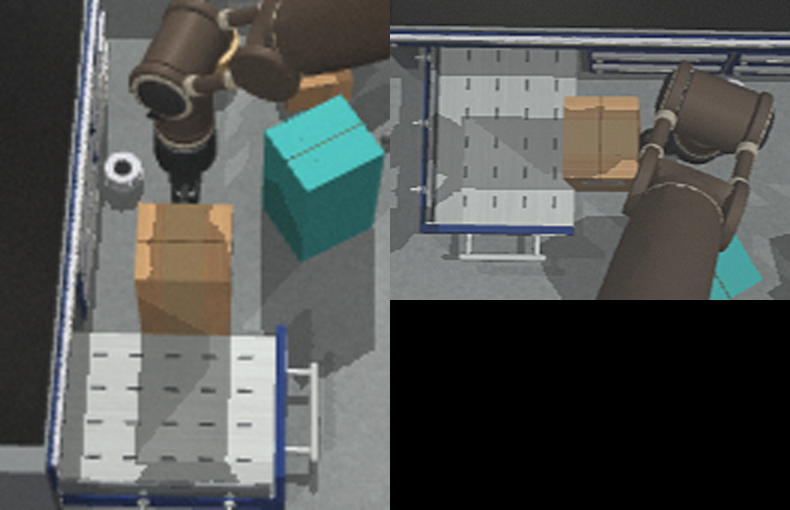

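View pics/s3c.png

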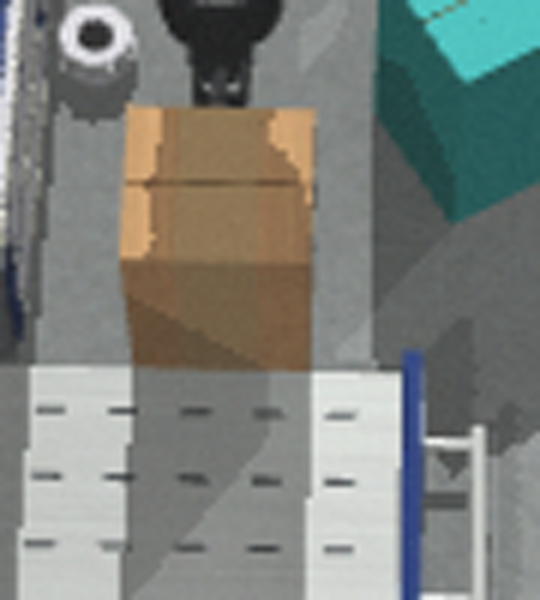

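```bash
python3 - <<'E'
from h import *
np.set_printoptions(precision=4,suppress=True)
C=lambda u,v,z:ray("side",((u+.5)/6+255-.5,(v+.5)/6+170-.5),z)
for p in[(127,106),(315,108),(312,262),(122,262)]:print(C(*p,.175))
print("foot",C(133,370,.014),C(310,370,.014))
E
```

```text
[ 0.6757 -0.1157  0.175 ]
[ 0.5644 -0.1166  0.175 ]
[ 0.5643 -0.013   0.175 ]
[ 0.6735 -0.0109  0.175 ]
foot [ 0.6756 -0.0211  0.014 ] [ 0.5654 -0.0231  0.014 ]
```

servo_tool --targets '[[[0, 4, 0, 0], [0, 8, 0, 0], [0, 16, 0, 0], [0, 30, 0, 0], [0, 50, 0, 0]]]'

```text
time_s: 5.98
ee_pos: [0.6215, -0.2408, 0.1137]
tool_rot: [2.221, 0.001, -2.222]
force: [0.1, 0.3, 0.8]
opening: 0.0853
```

```bash
python3 - <<'E'
from h import *
look("s4");print(get_state()['q'])
a=cv2.imread("pics/s4_s.png")[170:270,255:345];cv2.imwrite("pics/s4c.png",cv2.resize(a,None,fx=6,fy=6,interpolation=cv2.INTER_CUBIC))
E
```

```text
[ 0.62175517 -0.24305555  0.11417723] [0.46847451 0.11139035 0.66669823] 6.075
[-4.37669454e-01  6.02543862e-01  1.63043187e+00 -6.60212333e-04
  9.07043338e-01  1.13605757e+00]
```

View pics/s4c.png

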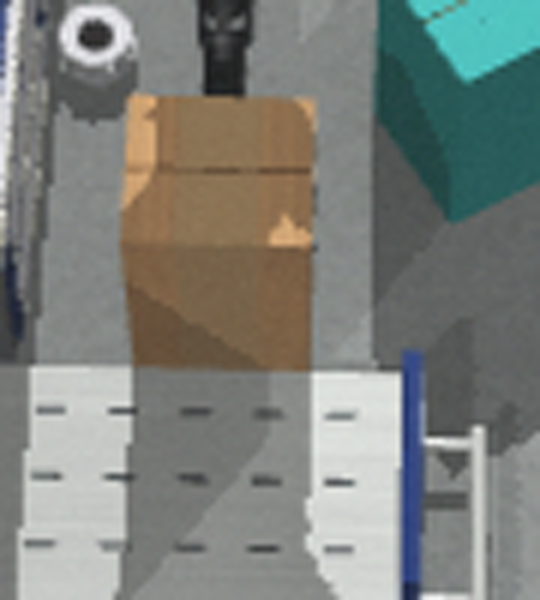

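```bash
python3 - <<'E'
from h import *
np.set_printoptions(precision=4,suppress=True)
C=lambda u,v,z:ray("side",((u+.5)/6+255-.5,(v+.5)/6+170-.5),z)
for p in[(130,97),(316,98),(313,246),(122,246)]:print(C(*p,.175))
E
```

```text
[ 0.6742 -0.122   0.175 ]
[ 0.5639 -0.1235  0.175 ]
[ 0.5639 -0.0235  0.175 ]
[ 0.674  -0.0214  0.175 ]
```

servo_tool --targets '[[[-40, 0, 0, -0.16], [-80, 0, 0, -0.32], [-106, 0, 0, -0.48], [-106, 0, 2, -0.64], [-106, 0, 2, -0.8]]]' --gripper 0.65

```text
time_s: 6.7
ee_pos: [0.6196, -0.2405, 0.2207]
tool_rot: [1.748, 0.743, -1.746]
force: [-0.1, -1.0, -0.2]
opening: 0.0556
```

servo_tool --targets '[[[0, 0, 0, -0.16], [0, 0, 0, -0.32], [0, 0, 0, -0.48], [0, 0, 0, -0.64], [0, 0, 0, -0.77]]]'

```text
time_s: 7.32
ee_pos: [0.6194, -0.2403, 0.2198]
tool_rot: [1.207, 1.211, -1.207]
force: [0.3, 0.1, -0.3]
opening: 0.0554
```

```bash
python3 - <<'E'
from h import *
look("s5");s=get_state();print(Rn.from_rotvec(s['tool_rot']).as_matrix().round(3),s['opening'])
E
```

```text
[ 0.61939059 -0.24031651  0.21979106] [0.79519402 0.11515197 0.40891748] 7.425
[[-0.     1.    -0.002]
 [ 0.001 -0.002 -1.   ]
 [-1.    -0.    -0.001]] 0.05543709060167328
```

View pics/s5.png

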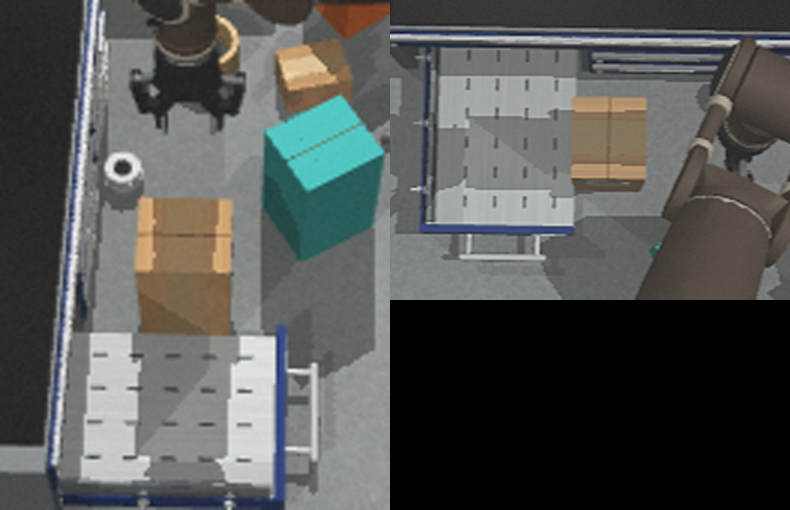

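```bash
python3 - <<'E'
from h import *
for z in(.14,.147,.155,.163):print(z,(proj("side",[.648,-.24+.0,z])-[230,120])*3,(proj("side",[.59,-.24,z])-[230,120])*3)
E
```

```text
0.14 [165.74718547 131.30424611] [212.35082283 132.11273007]
0.147 [165.55101298 128.14874626] [212.30602598 128.96047349]
0.155 [165.32524964 124.51726774] [212.25447199 125.33273241]
0.163 [165.09779771 120.85862779] [212.20253249 121.67786321]
```

servo_tool --targets '[[[0, 0, -20, 0], [0, 0, -45, 0], [0, 0, -70, 0], [0, 0, -85, 0], [0, 0, -93, 0]]]'

```text
time_s: 8.05
ee_pos: [0.6197, -0.1456, 0.22]
tool_rot: [1.209, 1.209, -1.209]
force: [0.5, 0.4, -0.3]
opening: 0.0555
```

servo_tool --targets '[[[0, 0, -4, 0], [0, 0, -8, 0], [0, 0, -12, 0], [0, 0, -16, 0], [0, 0, -20, 0]]]'

```text
time_s: 8.68
ee_pos: [0.6202, -0.1285, 0.2207]
tool_rot: [1.209, 1.206, -1.21]
force: [0.4, -3.7, 2.6]
opening: 0.0554
```

servo_tool --targets '[[[0, 0, -5, 0], [0, 0, -10, 0], [0, 0, -15, 0], [0, 0, -20, 0], [0, 0, -25, 0]]]'

```text
time_s: 9.3
ee_pos: [0.6196, -0.1017, 0.2198]
tool_rot: [1.21, 1.209, -1.21]
force: [-0.7, -3.3, 3.2]
opening: 0.0557
```

```bash
python3 - <<'E'
from h import *
look("s6")
E
```

```text
[ 0.61950844 -0.1011844   0.21957064] [ 1.02563068 -2.56772888  1.35760618] 9.4
```

View pics/s6.png

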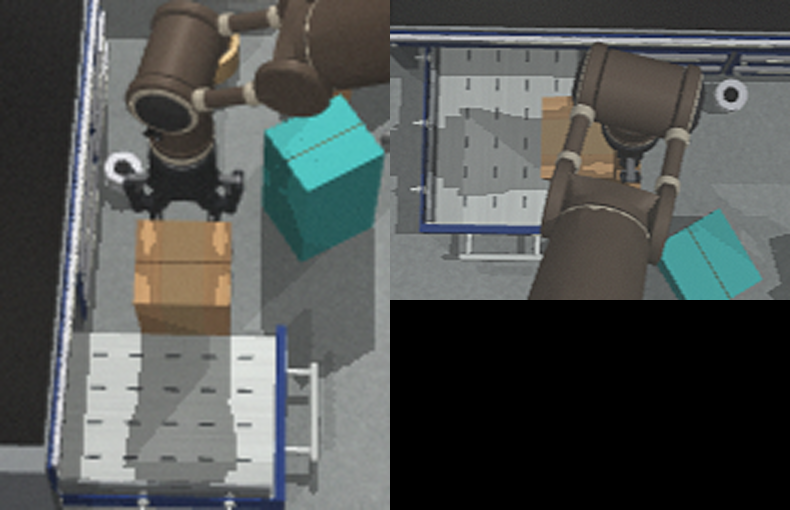

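It is tipping straight over the edge, with the foot still at the edge. I'll continue.

servo_tool --targets '[[[0, 0, -5, 0], [0, 0, -10, 0], [0, 0, -15, 0], [0, 0, -20, 0], [0, 0, -25, 0]]]'

```text
time_s: 10.02
ee_pos: [0.6194, -0.0765, 0.2196]
tool_rot: [1.21, 1.21, -1.21]
force: [0.7, -1.8, 2.2]
opening: 0.0552
```

servo_tool --targets '[[[0, 0, -3, 0], [0, 0, -6, 0], [0, 0, -9, 0], [0, 0, -12, 0], [0, 0, -15, 0]]]'

```text
time_s: 10.65
ee_pos: [0.6195, -0.0619, 0.2196]
tool_rot: [1.21, 1.21, -1.21]
force: [-0.1, 0.1, 0.5]
opening: 0.0558
```

```bash
python3 - <<'E'
from h import *
look("s7")
E
```

```text
[ 0.61943958 -0.06176966  0.21956975] [ 0.68269881 -0.17128422  0.24662388] 10.75
```

View pics/s7.png

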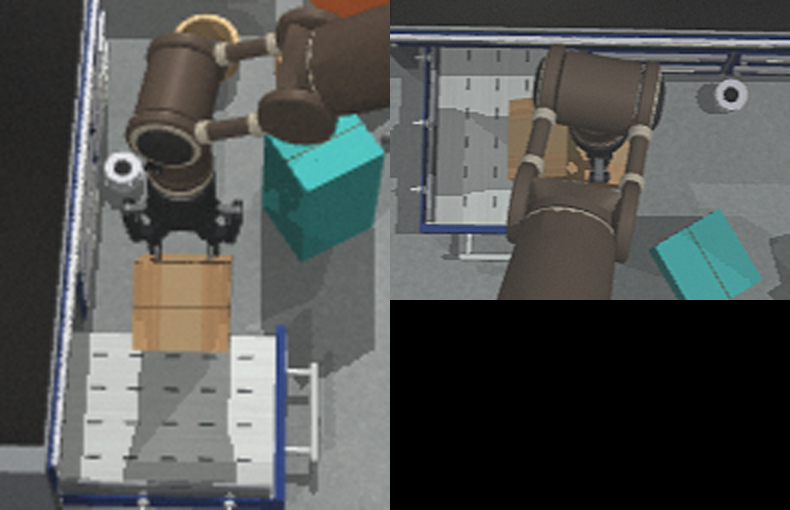

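servo_tool --targets '[[[0, 0, -3, 0], [0, 0, -6, 0], [0, 0, -9, 0], [0, 0, -9, 0], [0, 0, -9, 0]]]'

```text
time_s: 11.38
ee_pos: [0.6197, -0.0533, 0.2199]
tool_rot: [1.21, 1.209, -1.21]
force: [-0.0, 0.0, 0.7]
opening: 0.0554
```

```bash
python3 - <<'E'
from h import *
look("s8")
E
```

```text
[ 0.61972758 -0.05339089  0.21990357] [ 0.10932052 -0.64038728  0.21847699] 11.475
```

View pics/s8.png

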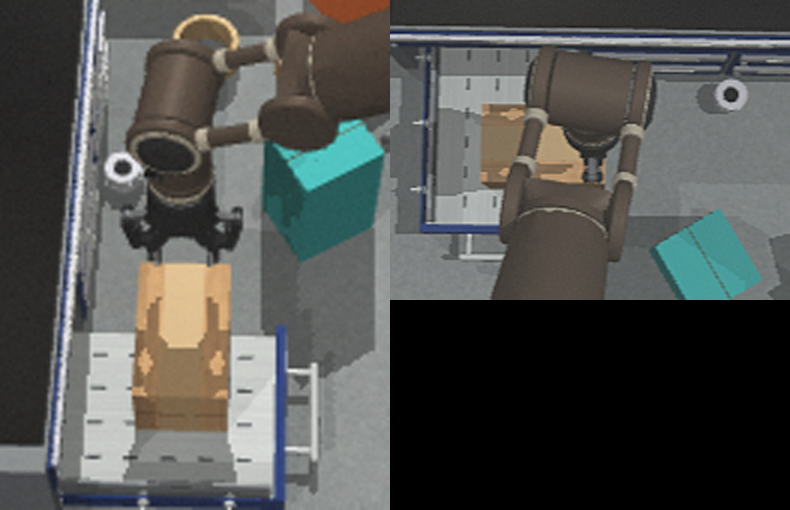

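```bash
python3 - <<'E'
from h import *
np.set_printoptions(precision=4,suppress=True)
C=lambda u,v,z:ray("side",((u+.5)/3+230-.5,(v+.5)/3+120-.5),z)
print(C(140,264,.114),C(230,264,.114),C(134,430,.014),C(228,430,.014),C(134,397,.114),C(228,397,.114))
a=cv2.imread("pics/s8_s.png")[180:290,255:345];cv2.imwrite("pics/s8c.png",cv2.resize(a,None,fx=5.4,fy=5.4,interpolation=cv2.INTER_CUBIC))
E
```

```text
[ 0.6743 -0.0666  0.114 ] [ 0.5661 -0.0687  0.114 ] [0.6783 0.1066 0.014 ] [0.5651 0.1046 0.014 ] [0.6729 0.1075 0.114 ] [0.5651 0.1056 0.114 ]
```

View pics/s8c.png

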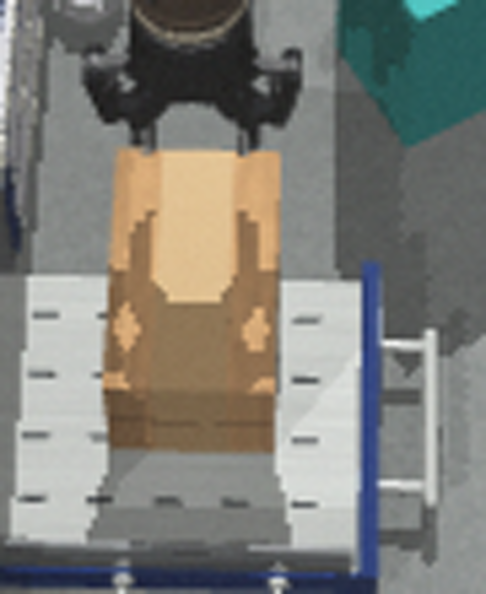

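servo_tool --targets '[[[0, 0, 25, 0], [0, 0, 57, 0], [40, 0, 57, 0], [80, 0, 57, 0], [98, 0, 57, 0]]]'

```text
time_s: 12.1
ee_pos: [0.6179, -0.1101, 0.1192]
tool_rot: [1.209, 1.213, -1.213]
force: [0.3, 0.1, -0.1]
opening: 0.0555
```

servo_tool --targets '[[[0, 0, -10, 0], [0, 0, -20, 0], [0, 0, -28, 0], [0, 0, -32, 0], [0, 0, -36, 0]]]'

```text
time_s: 12.72
ee_pos: [0.621, -0.075, 0.1237]
tool_rot: [1.21, 1.205, -1.208]
force: [-0.1, -5.5, 4.6]
opening: 0.0556
```

servo_tool --targets '[[[0, 0, -6, 0], [0, 0, -12, 0], [0, 0, -18, 0], [0, 0, -24, 0], [0, 0, -30, 0]]]'

```text
time_s: 13.35
ee_pos: [0.621, -0.0453, 0.1236]
tool_rot: [1.21, 1.205, -1.208]
force: [-1.8, -5.9, 4.8]
opening: 0.0559
```

```bash
python3 - <<'E'
from h import *
look("s9")
E
```

```text
[ 0.62096765 -0.0444419   0.12340889] [-0.66023433 -2.71912238  5.35002384] 13.45
```

View pics/s9.png

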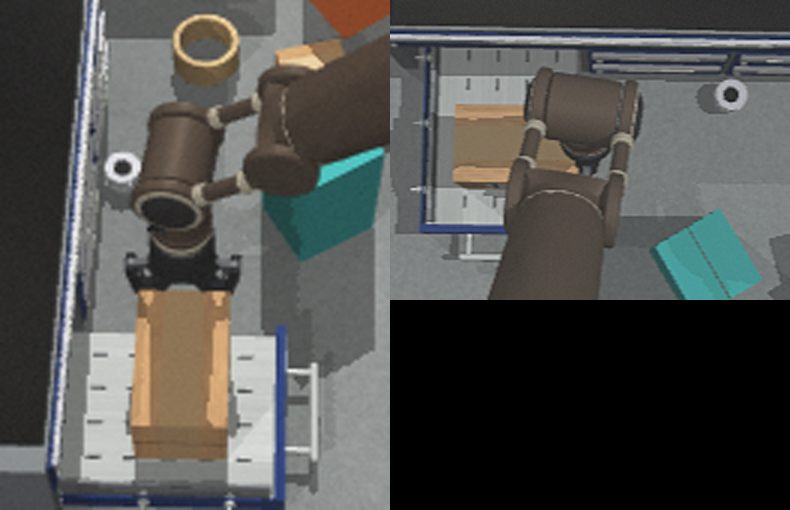

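servo_tool --targets '[[[-2, 0, 1, 0], [-4, 0, 2, 0], [-6, 0, 2, 0], [-6, 0, 2, 0], [-6, 0, 2, 0]]]'

```text
time_s: 14.08
ee_pos: [0.6196, -0.0462, 0.1277]
tool_rot: [1.21, 1.209, -1.21]
force: [-0.4, -0.4, -0.1]
opening: 0.0556
```

servo_tool --targets '[[[0, 0, -4, 0], [0, 0, -7, 0], [0, 0, -10, 0], [0, 0, -13, 0], [0, 0, -16, 0]]]'

```text
time_s: 14.7
ee_pos: [0.6197, -0.0301, 0.1278]
tool_rot: [1.21, 1.209, -1.21]
force: [-0.2, -3.2, -0.9]
opening: 0.0556
```

servo_tool --targets '[[[0, 0, -2, 0], [0, 0, -4, 0], [0, 0, -6, 0], [0, 0, -8, 0], [0, 0, -10, 0]]]'

```text
time_s: 15.32
ee_pos: [0.6198, -0.0202, 0.1279]
tool_rot: [1.21, 1.209, -1.21]
force: [0.9, -2.9, -1.6]
opening: 0.0553
```

servo_tool --targets '[[[0, 0, -1, 0], [0, 0, -2, 0], [0, 0, -3, 0], [0, 0, -4, 0], [0, 0, -5, 0]]]'

```text
time_s: 15.95
ee_pos: [0.6198, -0.0152, 0.1279]
tool_rot: [1.21, 1.209, -1.21]
force: [0.2, -3.8, -1.0]
opening: 0.0554
```

servo_tool --targets '[[[0, 0, -0.7, 0], [0, 0, -1.4, 0], [0, 0, -2, 0], [0, 0, -2.5, 0], [0, 0, -3, 0]]]'

```text
time_s: 16.58
ee_pos: [0.6197, -0.0123, 0.1279]
tool_rot: [1.21, 1.209, -1.21]
force: [0.7, -2.5, -0.5]
opening: 0.0557
```

servo_tool --targets '[[[0, 0, -0.6, 0], [0, 0, -1.2, 0], [0, 0, -1.8, 0], [0, 0, -2.4, 0], [0, 0, -3, 0]]]'

```text
time_s: 17.2
ee_pos: [0.6197, -0.0092, 0.1279]
tool_rot: [1.21, 1.209, -1.21]
force: [0.5, -3.4, -0.7]
opening: 0.0554
```

servo_tool --targets '[[[0, 0, -0.6, 0], [0, 0, -1.2, 0], [0, 0, -1.8, 0], [0, 0, -2.4, 0], [0, 0, -3, 0]]]'

```text
time_s: 17.82
ee_pos: [0.6198, -0.0063, 0.1279]
tool_rot: [1.21, 1.209, -1.21]
force: [0.3, -2.6, -1.2]
opening: 0.0553
```

servo_tool --targets '[[[0, 0, -0.5, 0], [0, 0, -1, 0], [0, 0, -1.5, 0], [0, 0, -2, 0], [0, 0, -2, 0]]]'

```text
time_s: 18.45
ee_pos: [0.6197, -0.0042, 0.1279]
tool_rot: [1.21, 1.209, -1.21]
force: [-0.5, -2.3, -0.3]
opening: 0.0555
```

```bash
python3 - <<'E'
from h import *
look("s10")
a=cv2.imread("pics/s10_t.png")[120:220,220:320];cv2.imwrite("pics/s10c.png",cv2.resize(a,None,fx=6,fy=6,interpolation=cv2.INTER_CUBIC))
E
```

```text
[ 0.61978602 -0.00419498  0.12789094] [-0.42185393 -2.74662882 -1.34029222] 18.55
```

View pics/s10c.png

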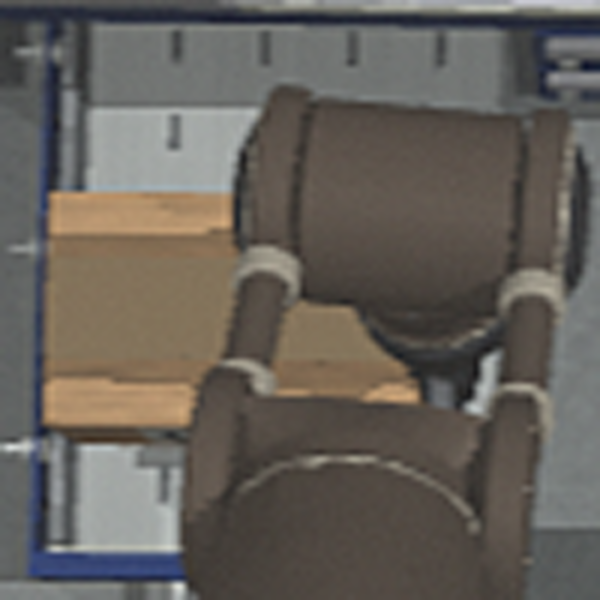

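servo_tool --targets '[[[0, 0, -0.4, 0], [0, 0, -0.8, 0], [0, 0, -1.2, 0], [0, 0, -1.6, 0], [0, 0, -2, 0]]]'

```text
time_s: 19.18
ee_pos: [0.6198, -0.0029, 0.1279]
tool_rot: [1.209, 1.208, -1.21]
force: [-0.3, -6.1, 0.2]
opening: 0.0557
```

servo_tool --targets '[[[0, 0, -0.4, 0], [0, 0, -0.8, 0], [0, 0, -1.2, 0], [0, 0, -1.6, 0], [0, 0, -2, 0]]]'

```text
time_s: 19.8
ee_pos: [0.6197, -0.0027, 0.1281]
tool_rot: [1.207, 1.206, -1.212]
force: [-2.5, -12.7, 0.0]
opening: 0.0552
```

The fence has been felt at TCP y −0.003, where the force rose without further motion. I'll ease off and check whether the carton is square.

servo_tool --targets '[[[0, 0, 1.5, 0], [0, 0, 1.5, 0], [0, 0, 8, 0], [0, 0, 30, 0], [0, 0, 70, 0]]]'

```text
time_s: 20.42
ee_pos: [0.6199, -0.0703, 0.128]
tool_rot: [1.209, 1.21, -1.208]
force: [0.6, -0.5, -0.1]
opening: 0.0553
```

servo_tool --targets '[[[-20, 0, 40, 0], [-60, 0, 60, 0], [-100, 0, 60, 0], [-120, 0, 60, 0], [-120, 0, 60, 0]]]'

```text
time_s: 21.05
ee_pos: [0.6206, -0.1307, 0.2497]
tool_rot: [1.211, 1.205, -1.208]
force: [0.1, 0.3, -1.7]
opening: 0.0556
```

```bash
python3 - <<'E'
from h import *
look("s11")
a=cv2.imread("pics/s11_t.png")[120:220,215:315];b=cv2.imread("pics/s11_s.png")[200:300,250:345]
cv2.imwrite("pics/s11c.png",np.hstack([cv2.resize(q,(400,400),interpolation=cv2.INTER_CUBIC) for q in(a,b[:95])]))
cv2.imwrite("pics/s11d.png",cv2.resize(a,(600,600),interpolation=cv2.INTER_CUBIC))
cv2.imwrite("pics/s11e.png",cv2.resize(b,(570,600),interpolation=cv2.INTER_CUBIC))
E
```

```text
[ 0.61879857 -0.12986454  0.24639852] [-0.44848996  0.85213421 -0.1093954 ] 21.15
```

View pics/s11d.png

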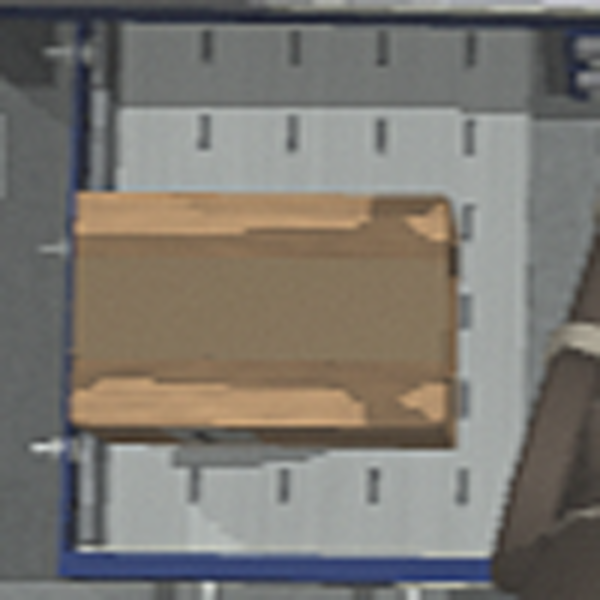

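View pics/s11e.png

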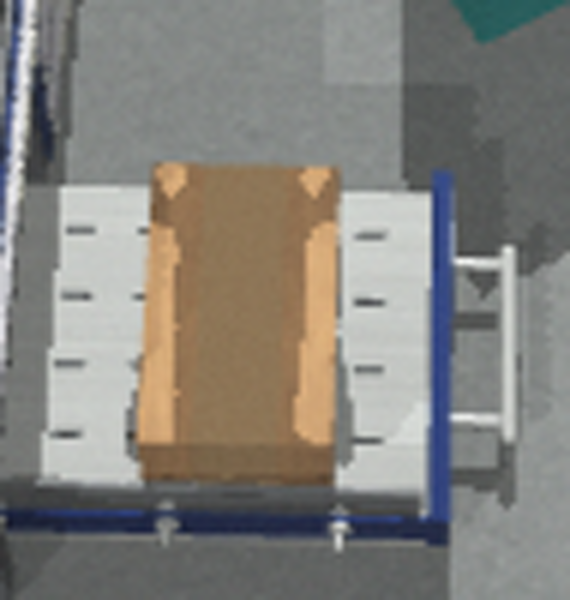

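```bash
python3 - <<'E'
from h import *
np.set_printoptions(precision=4,suppress=True)
A=lambda u,v,z:ray("top",((u+.5)/6+215-.5,(v+.5)/6+120-.5),z)
B=lambda u,v,z:ray("side",((u+.5)/6+250-.5,(v+.5)/6+200-.5),z)
print("T",[A(*p,.114) for p in[(76,192),(450,198),(455,426),(70,423)]])
print("S",[B(*p,.114) for p in[(152,164),(339,165),(333,445),(138,443)]])
print("fence top rear inner",A(117,100,.014),A(104,540,.014),A(107,100,.054),A(100,540,.054),"edge",A(531,150,.014),A(525,450,.014),A(515,555,.046))
print("S fence inner foot/top", [B(u,483,z) for u,z in((140,.054),(332,.054))])
E
```

```text
T [array([0.673 , 0.1853, 0.114 ]), array([0.6722, 0.0094, 0.114 ]), array([0.5643, 0.0054, 0.114 ]), array([0.5638, 0.1851, 0.114 ])]
S [array([0.6756, 0.0111, 0.114 ]), array([0.5655, 0.0097, 0.114 ]), array([0.5656, 0.1853, 0.114 ]), array([0.6748, 0.1859, 0.114 ])]
fence top rear inner [0.74   0.1863 0.014 ] [0.515  0.1869 0.014 ] [0.7308 0.1836 0.054 ] [0.5127 0.1812 0.054 ] edge [ 0.7165 -0.0253  0.014 ] [ 0.5628 -0.0243  0.014 ] [ 0.508  -0.0211  0.046 ]
S fence inner foot/top [array([0.677 , 0.1869, 0.054 ]), array([0.5662, 0.1851, 0.054 ])]
```

```bash
python3 - <<'E'
from h import *
np.set_printoptions(precision=4,suppress=True)
for p in[(158,281),(236,290),(233,266),(217,266)]:print(ray("top",p,.01))
print(get_state()['q'])
E
```

```text
[0.2994 0.4025 0.01  ]
[0.2751 0.1692 0.01  ]
[0.346 0.18  0.01 ]
[0.3455 0.2279 0.01  ]
[-0.2758  0.3794  1.6611  0.0002  1.1035 -0.2753]
```

servo_tool --targets '[[[0, -40, -42, -0.15], [0, -80, -84, -0.31], [0, -120, -126, -0.47], [0, -160, -168, -0.63], [0, -204, -212, -0.785]]]'

```text
time_s: 21.78
ee_pos: [0.4132, 0.0832, 0.2458]
tool_rot: [0.61, 1.487, -0.612]
force: [0.2, 0.3, -0.4]
opening: 0.0557
```

servo_tool --targets '[[[0, 0, 0, -0.16], [20, 0, 0, -0.32], [50, 0, 0, -0.48], [80, 0, 0, -0.64], [110, 0, 0, -0.785]]]'

```text
time_s: 22.4
ee_pos: [0.4139, 0.0821, 0.1353]
tool_rot: [-0.003, 1.575, 0.003]
force: [0.5, 0.0, -0.1]
opening: 0.0554
```

servo_tool --targets '[[[20, 0, 0, 0], [40, 0, 0, 0], [47, 0, 4, 0], [47, 0, 12, 0], [47, 0, 20, 0]]]'

```text
time_s: 23.02
ee_pos: [0.4371, 0.082, 0.0913]
tool_rot: [0.001, 1.569, -0.001]
force: [1.3, 0.7, -0.1]
opening: 0.0552
```

```bash
python3 - <<'E'
from h import *
look("s12",(180,300,230,400),(100,250,200,400));s=get_state();print(s['tool_rot'])
E
```

```text
[0.43828236 0.08201771 0.09197137] [ 0.22776488 -0.89199388  0.02521924] 23.125
[ 1.75600335e-03  1.56692968e+00 -1.21891707e-03]
```

View pics/s12.png

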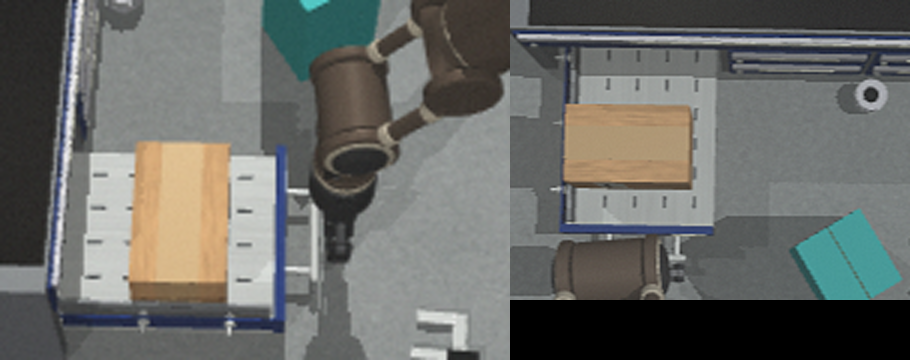

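servo_tool --targets '[[[2, 0, 3, 0], [2, 0, 6, 0], [2, 0, 9, 0], [2, 0, 13, 0], [2, 0, 17, 0]]]'

```text
time_s: 23.75
ee_pos: [0.4523, 0.0818, 0.0886]
tool_rot: [0.001, 1.573, -0.002]
force: [-2.4, -0.7, 1.0]
opening: 0.0554
```

servo_tool --targets '[[[0, 0, 5, 0], [0, 0, 11, 0], [0, 0, 18, 0], [0, 0, 25, 0], [0, 0, 32, 0]]]'

```text
time_s: 24.38
ee_pos: [0.4853, 0.0817, 0.0887]
tool_rot: [0.001, 1.571, -0.002]
force: [-2.9, -2.0, -0.5]
opening: 0.0552
```

servo_tool --targets '[[[0, 0, 8, 0], [0, 0, 16, 0], [0, 0, 24, 0], [0, 0, 32, 0], [0, 0, 40, 0]]]'

```text
time_s: 25.0
ee_pos: [0.5254, 0.0817, 0.0888]
tool_rot: [0.001, 1.571, -0.001]
force: [-3.1, -2.0, -0.7]
opening: 0.0557
```

servo_tool --targets '[[[0, 0, 8, 0], [0, 0, 16, 0], [0, 0, 24, 0], [0, 0, 32, 0], [0, 0, 40, 0]]]'

```text
time_s: 25.62
ee_pos: [0.5654, 0.0816, 0.0889]
tool_rot: [0.001, 1.571, -0.001]
force: [-2.4, -2.5, -1.0]
opening: 0.0555
```

```bash
python3 - <<'E'
from h import *
look("s13",(150,300,190,360),(80,230,200,400))
E
```

```text
[0.56730683 0.08192773 0.08963629] [-0.45452155 -0.52915713 -0.04385728] 25.725
```

View pics/s13.png

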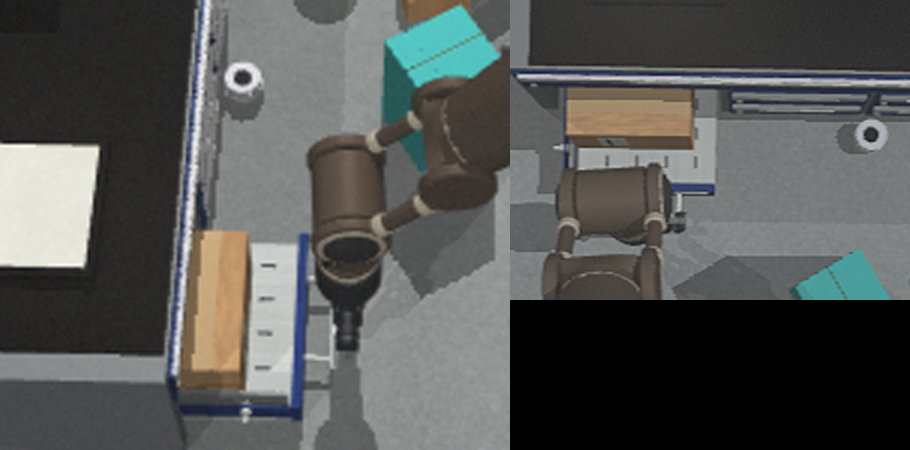

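```bash
python3 - <<'E'
from h import *
np.set_printoptions(precision=4,suppress=True)
for u in(165,172,180):print("side",ray("side",(u/3+190,350/3+150),.225))
for v in(66,70,76,84,88):print("top",v,ray("top",(600-510)and(200+(600-510)/2,80+v/2),.225))
im=cv2.imread("pics/s13_s.png")[210:300,230:310];im2=cv2.imread("pics/s13_t.png")[100:160,200:300]
cv2.imwrite("pics/s13c.png",cv2.resize(im,None,fx=6,fy=6,interpolation=cv2.INTER_CUBIC));cv2.imwrite("pics/s13d.png",cv2.resize(im2,None,fx=7,fy=7,interpolation=cv2.INTER_CUBIC))
E
```

```text
side [0.7542 0.2084 0.225 ]
side [0.7469 0.2083 0.225 ]
side [0.7385 0.2081 0.225 ]
top 66 [0.7533 0.1194 0.225 ]
top 70 [0.748  0.1193 0.225 ]
top 76 [0.7401 0.1191 0.225 ]
top 84 [0.7296 0.1188 0.225 ]
top 88 [0.7243 0.1187 0.225 ]
```

View pics/s13c.png

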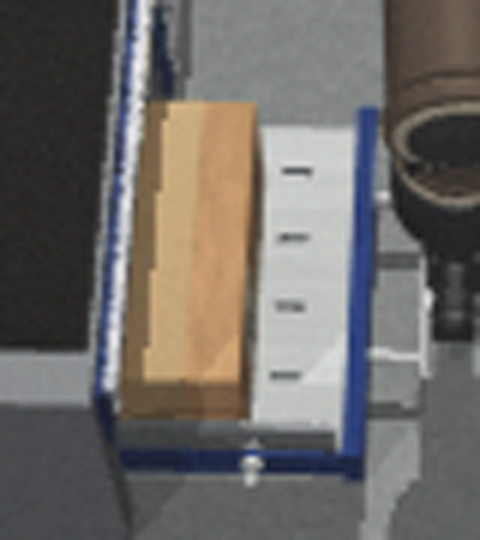

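View pics/s13d.png

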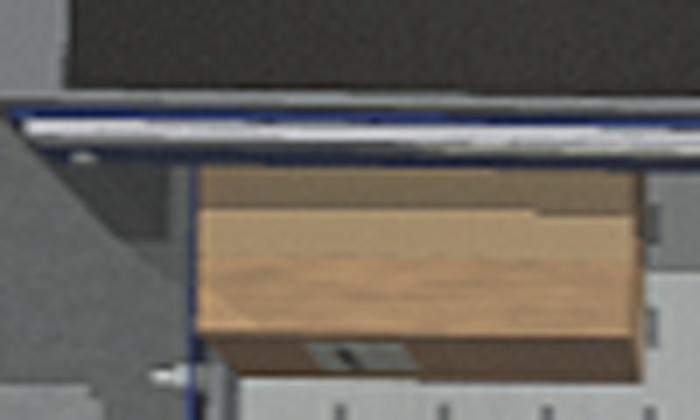

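```bash
python3 - <<'E'
from h import *
a=cv2.imread("pics/side0.png")[95:300,225:300];cv2.imwrite("pics/cab.png",cv2.resize(a,None,fx=3,fy=3,interpolation=cv2.INTER_CUBIC)[:600])
b=cv2.imread("pics/top0.png")[95:150,190:330];cv2.imwrite("pics/cab2.png",cv2.resize(b,None,fx=5.5,fy=5.5,interpolation=cv2.INTER_CUBIC))
E
```

```text
(no output)
```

View pics/cab.png

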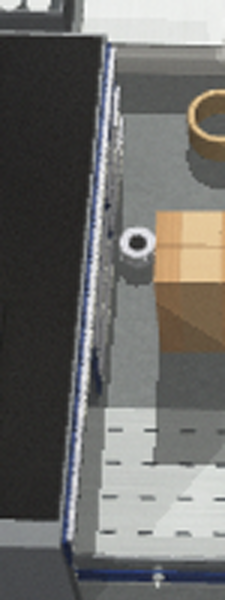

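View pics/cab2.png

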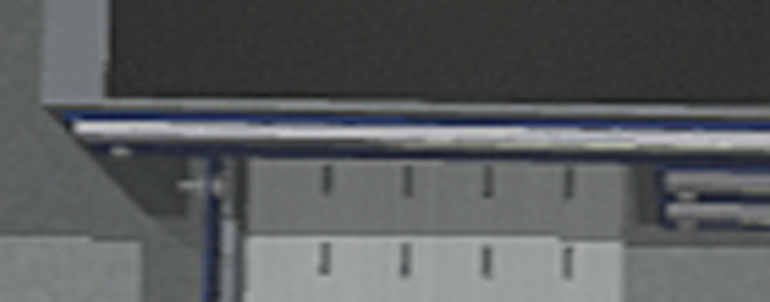

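An upper drawer front and its handle strip stick out above the shelf, so my wrist could come close at the end. I'll re-orient and push the bar with the back of an opened finger, which keeps the body 57 mm back.

servo_tool --targets '[[[0, 0, -25, 0], [0, 0, -65, 0], [0, 0, -68, 0.15], [0, 0, -68, 0.31], [0, 0, -68, 0.47]]]' --gripper 1

```text
time_s: 26.35
ee_pos: [0.4986, 0.0823, 0.0899]
tool_rot: [0.375, 1.534, -0.372]
force: [0.6, 0.3, -0.0]
opening: 0.0853
```

servo_tool --targets '[[[0, 0, 0, 0.17], [0, 0, 0, 0.34], [0, 0, 0, 0.51], [0, 0, 0, 0.68], [0, 0, 0, 0.85]]]'

```text
time_s: 26.98
ee_pos: [0.4987, 0.0822, 0.0899]
tool_rot: [1.03, 1.311, -1.025]
force: [-0.0, -0.2, 1.0]
opening: 0.0852
```

servo_tool --targets '[[[0, 0, 0, 0.15], [0, 0, 0, 0.25], [4, 0, 0, 0.25], [8, 0, 0, 0.25], [12, 0, 0, 0.25]]]'

```text
time_s: 27.6
ee_pos: [0.497, 0.0818, 0.0766]
tool_rot: [1.21, 1.209, -1.209]
force: [-0.0, -0.4, -0.1]
opening: 0.0854
```

```bash
python3 - <<'E'
from h import *
look("s14",(150,300,190,360),(80,230,200,400));s=get_state();print(Rn.from_rotvec(s['tool_rot']).as_matrix().round(3),s['opening'])
E
```

```text
[0.49642369 0.08177136 0.07623014] [-0.14778781  0.94268613  0.08191708] 27.7
[[-0.001  1.    -0.001]
 [-0.    -0.001 -1.   ]
 [-1.    -0.001  0.   ]] 0.08537100125546834
```

View pics/s14.png

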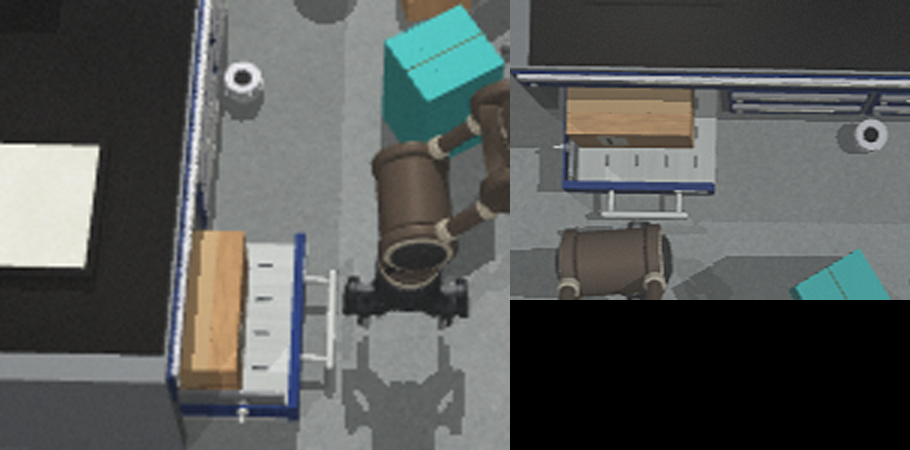

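servo_tool --targets '[[[2, 5, 0, 0], [2, 12, 0, 0], [2, 19, 0, 0], [2, 26, 0, 0], [2, 33, 0, 0]]]'

```text
time_s: 28.32
ee_pos: [0.5294, 0.0817, 0.0748]
tool_rot: [1.209, 1.21, -1.212]
force: [-3.3, 0.9, 2.6]
opening: 0.0854
```

servo_tool --targets '[[[0, 7, 0, 0], [0, 14, 0, 0], [0, 21, 0, 0], [0, 28, 0, 0], [0, 35, 0, 0]]]'

```text
time_s: 28.95
ee_pos: [0.5652, 0.0816, 0.0748]
tool_rot: [1.21, 1.209, -1.21]
force: [-2.9, -0.9, 1.3]
opening: 0.0857
```

```bash
python3 - <<'E'
from h import *
look("s15",(150,300,190,360),(80,230,200,400))
E
```

```text
[0.56667901 0.08174174 0.07521367] [ 0.12339757  0.33024356 -0.1558928 ] 29.05
```

View pics/s15.png

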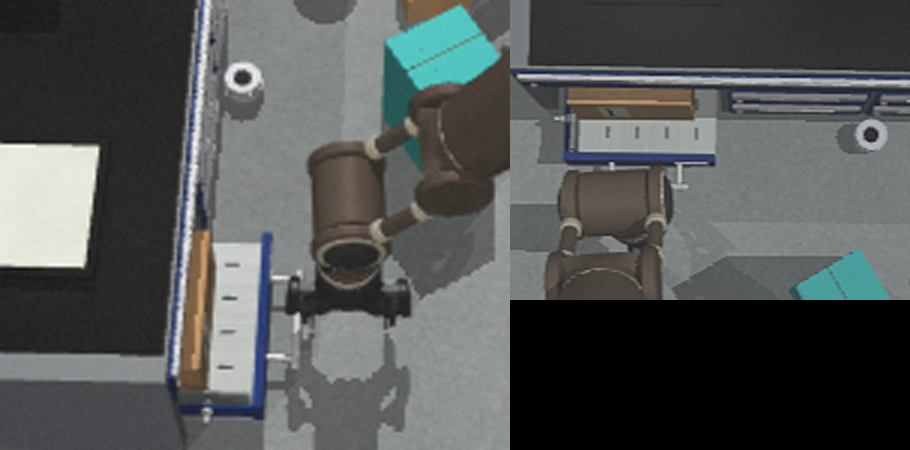

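servo_tool --targets '[[[0, 7, 0, 0], [0, 14, 0, 0], [0, 21, 0, 0], [0, 28, 0, 0], [0, 35, 0, 0]]]'

```text
time_s: 29.68
ee_pos: [0.6002, 0.0817, 0.0747]
tool_rot: [1.21, 1.209, -1.21]
force: [-1.6, -0.2, 0.7]
opening: 0.0851
```

servo_tool --targets '[[[0, 7, 0, 0], [0, 14, 0, 0], [0, 21, 0, 0], [0, 28, 0, 0], [0, 35, 0, 0]]]'

```text
time_s: 30.3
ee_pos: [0.6352, 0.0815, 0.0748]
tool_rot: [1.21, 1.209, -1.21]
force: [-2.5, 0.1, 0.3]
opening: 0.0851
```

```bash
python3 - <<'E'
from h import *
look("s16",(150,300,190,360),(80,230,200,400))
E
```

```text
[0.63676313 0.08165606 0.0753529 ] [-0.06725174  0.16977543 -0.21200573] 30.4
```

View pics/s16.png

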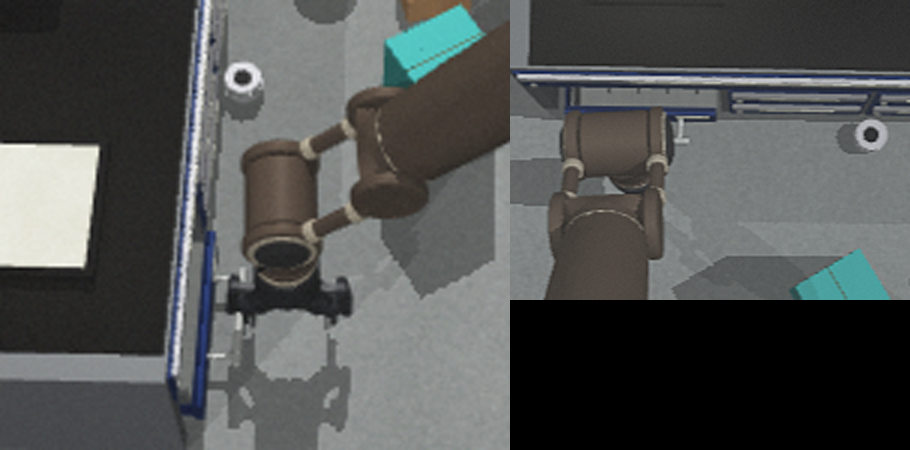

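servo_tool --targets '[[[0, 5, 0, 0], [0, 10, 0, 0], [0, 14, 0, 0], [0, 18, 0, 0], [0, 21, 0, 0]]]'

```text
time_s: 31.02
ee_pos: [0.643, 0.0818, 0.0763]
tool_rot: [1.191, 1.235, -1.237]
force: [-46.0, -2.0, 43.3]
opening: 0.0853
```

servo_tool --targets '[[[0, 2, 0, 0], [0, 4, 0, 0], [0, 6, 0, 0], [0, 8, 0, 0], [0, 10, 0, 0]]]'

```text
time_s: 31.65
ee_pos: [0.6448, 0.0818, 0.0774]
tool_rot: [1.179, 1.25, -1.254]
force: [-68.0, -3.1, 64.8]
opening: 0.0852
```

servo_tool --targets '[[[0, -10, 0, 0], [0, -20, 0, 0], [0, -28, 0, 0], [0, -35, 0, 0], [0, -60, 0, 0]]]'

```text
time_s: 32.28
ee_pos: [0.608, 0.0817, 0.0755]
tool_rot: [1.213, 1.205, -1.207]
force: [0.2, -0.8, 0.5]
opening: 0.0857
```

```bash
python3 - <<'E'
from h import *
look("s17",(150,300,190,360),(80,230,200,400))
np.set_printoptions(precision=4,suppress=True)
a=cv2.imread("pics/s17_t.png")[105:160,210:310];cv2.imwrite("pics/s17d.png",cv2.resize(a,None,fx=7,fy=7,interpolation=cv2.INTER_CUBIC))
a=cv2.imread("pics/s17_s.png")[205:300,235:315];cv2.imwrite("pics/s17c.png",cv2.resize(a,None,fx=6,fy=6,interpolation=cv2.INTER_CUBIC))
E
```

```text
[0.60375619 0.08167856 0.07391313] [-0.1731691  -0.69380186  0.23072604] 32.375
```

View pics/s17d.png

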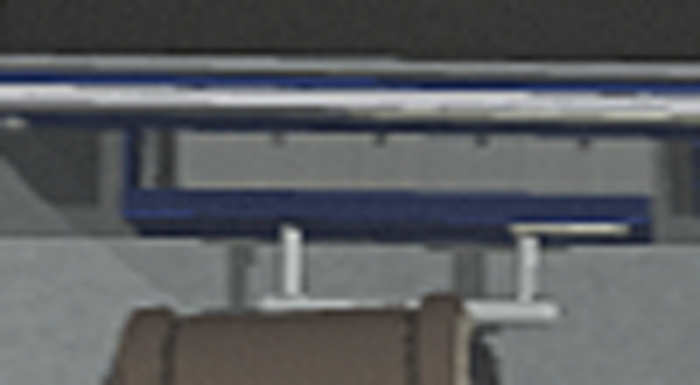

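View pics/s17c.png

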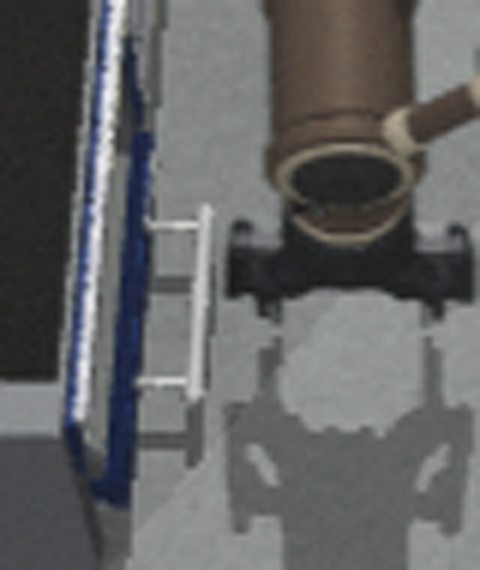

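```bash
python3 - <<'E'
from h import *
np.set_printoptions(precision=4,suppress=True)
A=lambda u,v,z:ray("top",((u+.5)/7+210-.5,(v+.5)/7+105-.5),z)
B=lambda u,v,z:ray("side",((u+.5)/6+235-.5,(v+.5)/6+205-.5),z)
print("bar",A(510,310,.026),B(206,220,.026),B(195,385,.026))
print("panel top front",A(400,222,.046),A(620,222,.046),B(148,150,.046),"back",A(400,195,.046),A(200,190,.046))
print("upper drawer", [A(400,v,z) for v,z in((72,.225),(110,.2),(125,.15))], [B(75,420,z) for z in (.225,.2,.15)])
E
```

```text
bar [0.7002 0.0367 0.026 ] [0.7015 0.0261 0.026 ] [0.7021 0.1341 0.026 ]
panel top front [0.7337 0.0827 0.046 ] [ 0.7348 -0.0112  0.046 ] [ 0.7378 -0.011   0.046 ] back [0.7454 0.0829 0.046 ] [0.7466 0.1684 0.046 ]
upper drawer [array([0.7491, 0.0632, 0.225 ]), array([0.7414, 0.0658, 0.2   ]), array([0.7487, 0.0715, 0.15  ])] [array([0.7456, 0.2347, 0.225 ]), array([0.7489, 0.225 , 0.2   ]), array([0.7554, 0.2056, 0.15  ])]
```

The bar stopped at x≈0.701, and the cabinet front measures about 0.750, so it is 49 mm ahead of the front, as stated for shut. The push ended too hard against the stop. I'll re-press lightly to confirm it is seated.

servo_tool --targets '[[[3, 8, 0, 0], [5, 16, 0, 0], [5, 22, 0, 0], [5, 26, 0, 0], [5, 29, 0, 0]]]'

```text
time_s: 33.0
ee_pos: [0.6353, 0.0816, 0.0699]
tool_rot: [1.21, 1.209, -1.21]
force: [-0.0, 0.2, 0.7]
opening: 0.0854
```

servo_tool --targets '[[[0, 1, 0, 0], [0, 2, 0, 0], [0, 3, 0, 0], [0, 4, 0, 0], [0, 5, 0, 0]]]'

```text
time_s: 33.62
ee_pos: [0.6399, 0.0816, 0.0699]
tool_rot: [1.21, 1.209, -1.21]
force: [-0.7, -0.0, 0.6]
opening: 0.0856
```

servo_tool --targets '[[[0, 0.5, 0, 0], [0, 1, 0, 0], [0, 1.5, 0, 0], [0, 2, 0, 0], [0, 2, 0, 0]]]'

```text
time_s: 34.25
ee_pos: [0.6402, 0.0817, 0.0697]
tool_rot: [1.208, 1.212, -1.213]
force: [-7.0, -0.5, 5.3]
opening: 0.0856
```

```bash
python3 - <<'E'
from h import *
s=get_state();print(s['ee_pos'],s['force'],s['wrist_torque'])
E
```

```text
[0.64016574 0.08165528 0.0697066 ] [-7.03899818 -0.49022833  5.31983228] [-0.04932539  0.65828245 -0.0449455 ]
```

```bash
python3 - <<'E'
from h import *
np.set_printoptions(precision=4,suppress=True)
look("s18",(150,300,190,360),(80,230,200,400))
for X in([.75,.235,.225],[.75,.235,0],[.778,.235,.225],[.778,.235,0],[.75,-.46,0],[.778,-.46,0],[.75,-.46,.225]):
    print(X,proj("side",X),proj("top",X))
a=cv2.imread("pics/s18_s.png")[255:345,215:305];cv2.imwrite("pics/s18c.png",cv2.resize(a,None,fx=6.5,fy=6.5,interpolation=cv2.INTER_CUBIC))
E
```

```text
[0.6402 0.0817 0.0697] [-5.921  -0.0083  4.9769] 34.35
[0.75, 0.235, 0.225] [245.6765 274.6439] [200.2032 113.7244]
[0.75, 0.235, 0] [252.2854 298.2176] [219.2473 133.9073]
[0.778, 0.235, 0.225] [236.6991 274.5007] [200.5548 103.124 ]
[0.778, 0.235, 0] [244.3025 298.0927] [219.5085 125.0209]
[0.75, -0.46, 0] [264.1077 138.318 ] [443.4252 136.4802]
[0.778, -0.46, 0] [257.4199 138.1999] [443.3052 127.6115]
[0.75, -0.46, 0.225] [259.8883 102.61  ] [468.6706 116.8653]
```

View pics/s18c.png

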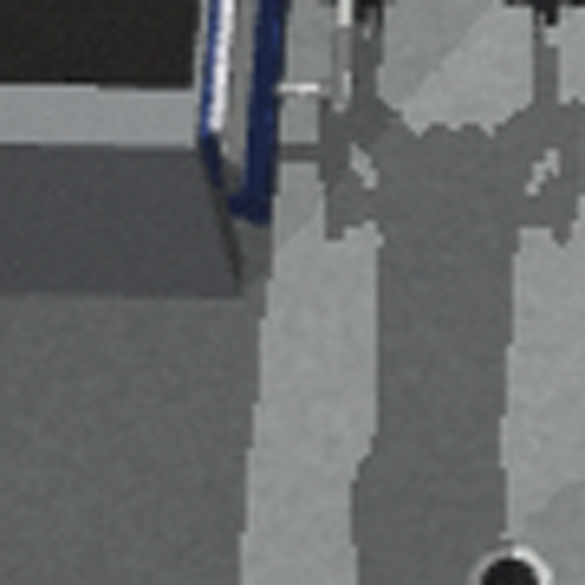

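View pics/s18.png

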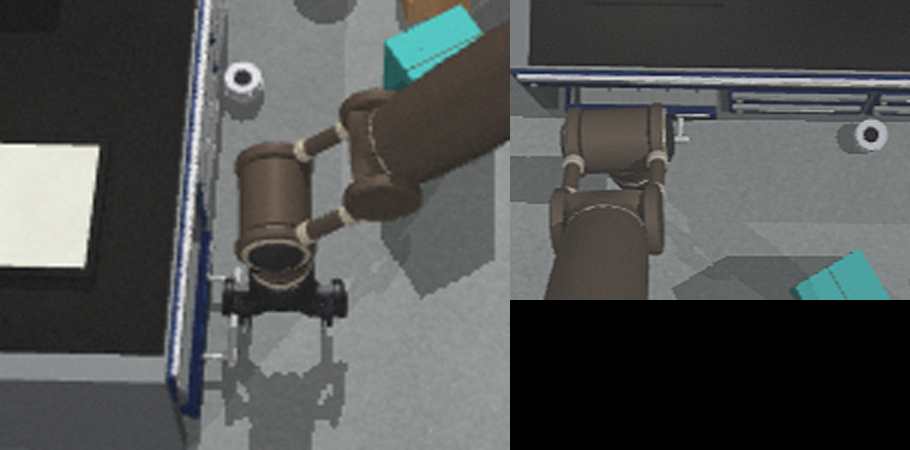

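The cabinet's foot corner at side-view (252,300) puts its front face at x = 0.750. The bar at 0.701 is therefore 49 mm ahead of it, which means shut, and the shelf is rigid under 7 N. I'll retreat and do a final check.

servo_tool --targets '[[[0, -2, 0, 0], [0, -6, 0, 0], [0, -20, 0, 0], [0, -50, 0, 0], [0, -90, 0, 0]]]'

```text
time_s: 34.98
ee_pos: [0.5513, 0.0817, 0.0701]
tool_rot: [1.211, 1.207, -1.209]
force: [-0.6, 0.1, 0.1]
opening: 0.085
```

servo_tool --targets '[[[-40, -40, 0, 0], [-90, -70, 0, 0], [-150, -100, 0, 0], [-200, -100, 0, 0], [-200, -100, 0, 0]]]'

```text
time_s: 35.6
ee_pos: [0.4542, 0.0821, 0.275]
tool_rot: [1.216, 1.201, -1.2]
force: [-0.7, -0.0, 0.1]
opening: 0.0855
```

```bash
python3 - <<'E'
from h import *
np.set_printoptions(precision=4,suppress=True)
look("s19",(80,300,190,400),(80,250,200,400))
a=cv2.imread("pics/s19_t.png");b=cv2.imread("pics/top0.png")
d=cv2.absdiff(a,b).max(2);cv2.imwrite("pics/s19d.png",np.vstack([a[100:320,130:560],b[100:320,130:560]]))
a=cv2.imread("pics/s19_t.png")[105:160,210:310];cv2.imwrite("pics/s19e.png",cv2.resize(a,None,fx=7,fy=7,interpolation=cv2.INTER_CUBIC))
E
```

```text
[0.4516 0.0818 0.2704] [-0.7737  0.7239  0.9337] 35.7
```

View pics/s19d.png

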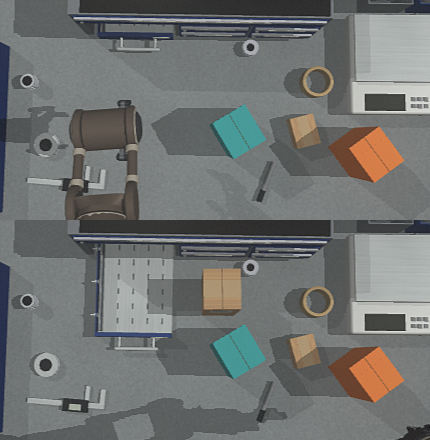

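View pics/s19e.png

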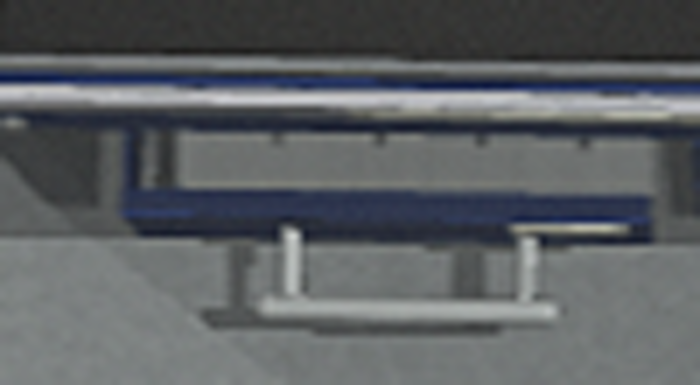

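```bash
python3 - <<'E'
from cell import *
print(finish_job())
E
```

```text
the job is handed in; nothing more can be done
None
```

The job is handed in at about 36 s. The carton is on its side on the shelf, against the fence, and the shelf is shut. One force went higher than I wanted (last point below).

- **Slide:** I pushed the plain tan carton, standing, across the bench until its foot met the shelf's edge, at 3–8 N. Near the end it leaned forward slightly. It settled upright again when I backed off.
- **Tip:** I pushed high with two fingertips at about 4 N or less. It went over the edge and fell flat on the shelf.
- **Home against the fence:** The fence stopped it at about 12.7 N, which is more than the 6–8 N aimed for but under the 15 N dent limit. Afterwards both cameras showed its end at y ≈ 0.185 at both corners, with the fence face at about 0.185. It looked square, within the few millimetres the pictures resolve.
- **Shelf shut:** I pushed it in by its handle. The bar came to rest at x ≈ 0.701, which is 49 mm in front of the cabinet face at 0.750, as given for shut. A light re-press of 7 N did not move it. The bar had moved 242 mm by my measurement, not 270 mm. I take that to mean the shelf was not fully out at the start.
- **Final check:** The other things on the bench look unmoved in the last top picture, and the robot is clear of everything. The carton is hidden once the shelf is shut, so its final position was only checked before closing.
- **Too hard at the stop:** I queued two moves and over-pressed the handle bar with the finger. The reading was about 68 N forward and 65 N up, about 94 N in all. That is under the 120 N wrist limit and, as far as I can tell, was finger contact only. If it counts as the gripper's body, it is over the 40 N limit.

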